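Load the full tumbling barrel and set the timer by clicks

TASK

One of the three closed barrels is full and the other two are empty: find out which by lifting them, set the full one down gently, upright in the middle of the tumbler's round drive plate, and leave the empty ones standing where they were. Then wind the tumbler's timer dial back (anticlockwise) until it meets its off stop, and from there turn it up (clockwise) exactly five clicks and let go. Leave the other things on the bench alone.

Things in the scene. Friction and masses are not known exactly. Their poses are not given: they have to be found in the camera images.
- tumbler: blue tumbling machine fixed to the bench: low housing 150 mm (x) by 310 mm (y) by 50 mm high, drive plate on its left half (+y), timer dial on its right half (-y). Origin at the centre of its underside on the bench, z up
- plate_top (a point): centre of the top face of the round black rubber drive plate, 100 mm across, flat; it does not turn. Unloaded it stands 58 mm above the bench (8 mm proud of the housing); it is sprung (about 0.9 N per mm) and sinks with the load, z axis up
- plate (a joint): how far the sprung drive plate has sunk, m: 0 unloaded, 0.005 on its lower stop. The full barrel sinks it on to the stop (above 0.004), an empty one by 0.001 to 0.003
- dial_grip (a point): point on the dial's axis at the height to grip it, 83 mm above the bench. The dial is a black disc (48 mm across, its underside 53 mm and its top 61 mm above the bench) with an upright bar grip on it, 46 mm long, 14 mm thick, reaching from 61 to 93 mm above the bench; this point turns with the dial: its x axis runs along the bar, away from the white pointer line on the bar's top, its z axis up. 170 mm from the drive plate's centre
- dial (a joint): angle of the timer dial, rad: 0 at the off stop (pointer towards the tumbler's -x side, at the red mark), growing clockwise seen from above, up to a far stop at 3.67. It has detents every 0.524 rad (30 degrees), the off stop being click 0; pushing it from one detent to the next takes up to about 0.25 N m, then it drops into the next; both stops are rigid, and let go between two it snaps to the nearer one. It starts one to three clicks up
- barrel_p: one of three outwardly identical closed tumbling barrels standing upright: orange body 60 mm across and 65 mm high, on it a black ribbed lid 40 mm across and 35 mm high (100 mm in all), good to grip from above by the lid. Origin at the centre of its underside, z up. An empty one weighs about 0.2 kg (0.16 to 0.25), the full one about 0.65 kg (0.55 to 0.75); only lifting tells which is which
- barrel_q: one of three outwardly identical closed tumbling barrels standing upright: orange body 60 mm across and 65 mm high, on it a black ribbed lid 40 mm across and 35 mm high (100 mm in all), good to grip from above by the lid. Origin at the centre of its underside, z up. An empty one weighs about 0.2 kg (0.16 to 0.25), the full one about 0.65 kg (0.55 to 0.75); only lifting tells which is which
- barrel_r: one of three outwardly identical closed tumbling barrels standing upright: orange body 60 mm across and 65 mm high, on it a black ribbed lid 40 mm across and 35 mm high (100 mm in all), good to grip from above by the lid. Origin at the centre of its underside, z up. An empty one weighs about 0.2 kg (0.16 to 0.25), the full one about 0.65 kg (0.55 to 0.75); only lifting tells which is which
- bench_block: bystander: square steel block, 70 x 70 x 22 mm, loose, origin under its centre
- bangle: bystander: brass bangle lying flat, 68 mm across, 12 mm high, loose
- mallet: bystander: hammer lying on the table, 240 mm long, loose
- bead_jar: bystander: closed glass jar, 56 mm across, 80 mm high, loose
- ring_mandrel: bystander: tapered steel ring stick, 24 mm thick and 260 mm long, lying on the table, loose; origin at its thick end
- tin_cup: bystander: open aluminium cup, 72 mm across, 75 mm high, loose

How it is judged:
By the outcome, as a careful person would: the job done as asked, in the order asked, and still so for the second after the job is handed in, with the robot touching nothing.
It also fails if it takes over 72 s, if anything falls off the work surface, if the arm or the gripper's body presses on something with over 40 N, if the wrist force passes 120 N, or if a joint passes its speed limit or range.

ROBOT

A 6-joint arm with a two-finger parallel gripper is mounted at the origin on the work surface. World frame = base frame: x ahead of the robot, y to its left, z up, the work surface at z = 0. Lengths are in m, angles in rad, forces in N, time in s.
With the tool pointing down it reaches from about 0.275 to 0.825 m from the base axis. Payload 4.9 kg.
Tool frame: the origin (TCP) lies between the finger pads; the fingertips stand ahead of it and the grasp point (between the pads) is the TCP (tcp_to_tips is the z of the fingertips in the tool frame, in m); z points along the fingers, y is the line along which they close (so a half turn about z gives the same grasp; the last joint's range is limited). The gripper opens to 85 mm and grips with 20 to 120 N. Pads are 22 mm wide; open, the fingers measure 114 mm over their backs; the gripper's body (76 mm by 85 mm) begins 54 mm behind the grasp point. The pads swing forward as they close: fully open they stand 13 mm farther back than shut.
Start: joints at [-1.337, 0.326, -0.193, 1.052, 0, 1.437], TCP at [0.198, -0.513, 0.25] pointing down, gripper open.
Joint ranges: [-2.65, 2.65], [-0.97, 1.79], [-1.3, 1.35], [-1.93, 2.1], [-1.47, 1.37], [-3.14, 3.14]. Speed limits (rad/s): [2.57, 2.57, 3.14, 3.14, 3.14, 3.14].

INTERFACE

Orientations are given as a 3x3 rotation matrix whose columns are the frame's x, y, z axes.
In Python, from station import get_obs, capture, calibration, job_done, tcp_to_tips gives the robot as it stands.
- The arm moves only by the shell command python3 -m creep 'ROWS' [OPENING] [FORCE]. ROWS is JSON, a list that holds one entry, the list of rows, each a list of 4 numbers: the shift along the tool's x, y, z normalised to -1 to 1, where 1 is 0.15 m, then the turn about the tool's z normalised to -1 to 1, where 1 is 1.5 rad. In form: [[[x, y, z, spin], ...]]. A call has 1 to 5 rows; each row is the pose to reach, as a shift and turn from the pose commanded when the call began, along the tool's axes at that moment; what a row does not reach only later rows make up. A row lasts 1/8 s, in which the tool goes at most 62.5 mm and 10.7 degrees, less where a joint would pass 70% of its speed; a pose out of reach is approached as far as the arm can. A call with a number of a shift or a turn outside -1 to 1 is refused whole. A call with a gripper value outside its range is refused whole. OPENING is the opening, from -1 (shut) to 1 (fully open), so that 0 is half open, set as the call begins (- or left out, the last holds). The fingers move at their own pace and stop on an object; FORCE is the grip in N (left out, the last holds). Time passes only in rows, so rows that repeat a pose let the fingers close. It gives the time, the measured TCP pose, the force, the opening and the grip force at its end, in the units of the state.
- get_obs(): the state, without advancing time (a new reading comes with each control period).
- capture(name): name is "scene" or "top"; returns the picture (420x560x3 uint8, red, green, blue); there is no depth.
- calibration(name): a dict with "K" (3x3 intrinsics, pixels), "dist" ([k1, k2, p1, p2, k3] as OpenCV has them; the pictures are not rectified), "view" (4x4, takes a point from world to camera coordinates). Camera axes: x right, y down, z forward; pixel columns grow to the right and rows downward; lengths in m; the calibration is good to about 2 mm. A picture is of the moment at which its call begins. calibration takes no time and is no camera call.
- job_done(): hands the job in; it is judged then, once.
The state is a dict: "clock": time; "joints": joint angles; "dq": joint speeds; "joint_efforts": joint torques, N m; "tool_pos": TCP position; "eef_rot": TCP orientation; "wrist_force": force on the tool from outside, world axes, zero at the start; "torque": the same for the moment, N m; "gripper_width": finger opening in m; "grasp_force": force on a finger pad.
Only numpy, scipy, OpenCV 4.12 (cv2) and the standard library are available. Lean on these libraries where they do the work, as an engineer would, in place of code of your own. Each camera call takes 0.05 s, during which the arm holds its last target. There are 200 camera calls.

## Working session

There is one attempt and no reset: what is moved stays moved. The work goes in short steps, Python scripts to look and compute and a shell command to move; the robot and the scene stay as the last step left them, time stands still between calls to the robot, and variables do not carry over. Pictures are saved under pics/ and viewed, at most 10 in all, crops included, and the job is handed in when it is done.

```bash
mkdir -p pics
python3 - <<'E'
from station import *
import cv2
for n in("scene","top"):
    cv2.imwrite(f"pics/{n}0.png",cv2.cvtColor(capture(n),cv2.COLOR_RGB2BGR))
    c=calibration(n);print(n,c)
o=get_obs();print(o,tcp_to_tips)
E
```

```text
scene {'K': array([[421.93647608,   0.        , 278.72129909],
       [  0.        , 421.93647608, 210.23141402],
       [  0.        ,   0.        ,   1.        ]]), 'dist': array([-0.10795085,  0.        ,  0.        ,  0.        ,  0.        ]), 'view': array([[-0.28313268,  0.95886878,  0.02016299,  0.21682934],
       [ 0.61999228,  0.19902897, -0.75894469, -0.23854796],
       [-0.73174139, -0.20238115, -0.65084284,  1.43152492],
       [ 0.        ,  0.        ,  0.        ,  1.        ]])}
top {'K': array([[391.02830753,   0.        , 287.23450371],
       [  0.        , 391.02830753, 213.51886944],
       [  0.        ,   0.        ,   1.        ]]), 'dist': array([-0.09351973,  0.        ,  0.        ,  0.        ,  0.        ]), 'view': array([[-0.01234799, -0.99970304,  0.02100871, -0.06602297],
       [-0.98586917,  0.00866146, -0.16729304,  0.53903098],
       [ 0.16706139, -0.02277757, -0.98568335,  1.06819801],
       [ 0.        ,  0.        ,  0.        ,  1.        ]])}
{'clock': 0.1, 'joints': array([-1.33725962e+00,  3.26888955e-01, -1.93507100e-01,  1.05199363e+00,
       -2.32133879e-05,  1.43661534e+00]), 'dq': array([ 0.0011547 , -0.00130153,  0.00354393,  0.00118455,  0.00041847,
       -0.00046265]), 'joint_efforts': array([ 7.28272025e-04, -4.44239151e+01,  2.63037586e+01,  7.96176901e-03,
       -1.65310216e-04, -1.67025636e-06]), 'tool_pos': array([ 0.19761434, -0.51273306,  0.24956085]), 'eef_rot': array([[ 9.33150263e-01,  3.59486347e-01, -3.91317500e-04],
       [ 3.59486510e-01, -9.33149004e-01,  1.54473223e-03],
       [ 1.90152611e-04, -1.58214065e-03, -9.99998730e-01]]), 'wrist_force': array([-0.04109813, -0.03980272,  0.00753658]), 'torque': array([-0.05705853, -0.03429943,  0.00669161]), 'grasp_force': 0.0, 'gripper_width': 0.08575928286539614} 0.019
```

View pics/scene0.png

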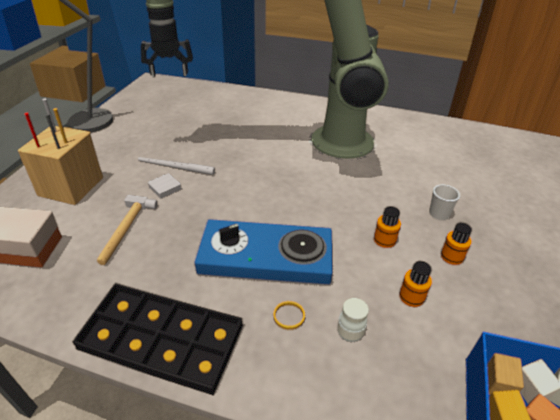

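View pics/top0.png

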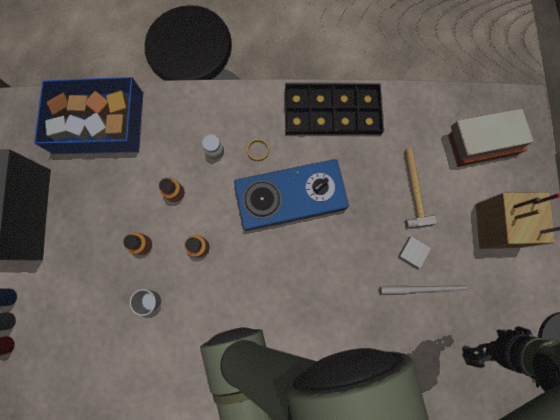

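The top picture shows the barrels near (170,188), (136,243) and (196,246), the plate near (262,198), and the dial near (320,186). I'll enlarge that region.

Run:
```python
import cv2
i=cv2.imread("pics/top0.png")[160:270,110:360]
cv2.imwrite("pics/topc.png",cv2.resize(i,(750,330),interpolation=cv2.INTER_CUBIC))
i=cv2.imread("pics/scene0.png")[200:310,190:480]
cv2.imwrite("pics/scenec.png",cv2.resize(i,(790,300),interpolation=cv2.INTER_CUBIC))
a=cv2.imread("pics/topc.png");b=cv2.imread("pics/scenec.png")
import numpy as np
o=np.zeros((600,790,3),np.uint8);o[:300]=b;o[300:,:750]=a[:300];cv2.imwrite("pics/c.png",o)
```

```text
(no output)
```

View pics/c.png

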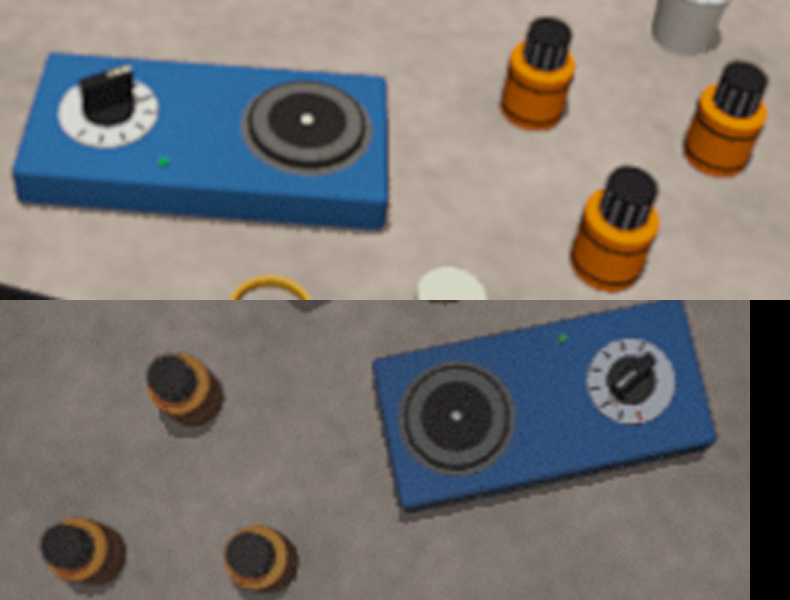

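The scene crop confirms the layout: lid tops at about (392,212), (462,229) and (422,269), and the plate centre at (303,244). In the top crop the red mark is at about (323,198). The white pointer line runs to the lower left, about 60° clockwise of the mark, so roughly 2 clicks.

```bash
cat > h.py <<'E'
from station import *
import numpy as np, cv2
def ray(n,px,z):
    c=calibration(n);V=c["view"];R=V[:3,:3];t=V[:3,3]
    u=cv2.undistortPoints(np.array([[px]],float),c["K"],c["dist"])[0,0]
    d=R.T@np.array([*u,1]);o=-R.T@t
    return o+d*(z-o[2])/d[2]
def go(x,y,z,yaw=None):
    "print shift in tool units to reach world x,y,z and tool-x heading yaw"
    o=get_obs();R=o["eef_rot"];d=R.T@(np.array([x,y,z])-o["tool_pos"])
    s="" 
    if yaw is not None:
        h=np.arctan2(R[1,0],R[0,0]);e=(yaw-h+np.pi)%(2*np.pi)-np.pi
        s=f"spin {-e/1.5:.4f} (half-turn alt {(-e+np.sign(e)*np.pi)/1.5:.4f})"
    print("units",(d/.15).round(4),s,"pos",o["tool_pos"].round(4),"t",o["clock"],"q6",o["joints"][5].round(2))
E
python3 - <<'E'
from h import *
for n,t,s,z in(("A",(167.3,185.7),(422,269),.1),("B",(132.7,242.7),(462.4,228.6),.1),("C",(193.7,245.7),(391.9,212.5),.1),("plate",(262,198.3),(302.7,243.7),.058),("bar",(320.3,185.3),(229.3,227.5),.093),):
    a,b=ray("top",t,z),ray("scene",s,z);print(n,a.round(4),b.round(4))
d=ray("top",(320.3,186.7),.061);print("disc",d)
p=ray("top",(262,198.3),.058);
b=ray("top",(320.3,185.3),.093);print(np.linalg.norm(b-p), "tumbler y yaw",np.arctan2(*(p-b)[1::-1]))
# housing edge top corners
cs=[ray("top",c,.05) for c in((110+374/3,160+60/3),(110+683/3,160+0),(110+714/3,160+137/3),(110+400/3,160+203/3))]
print(np.round(cs,3)); print([np.arctan2(*(cs[i]-cs[j])[1::-1]) for i,j in((0,1),(3,2))])
q0=ray("top",(110+616/3,160+90/3),.093);q1=ray("top",(110+650/3,160+58/3),.093);print("bar yaw toward pointer",np.arctan2(*(q0-q1)[1::-1]),np.linalg.norm(q0-q1))
E
```

```text
A [0.6097 0.2586 0.1   ] [0.6187 0.2638 0.1   ]
B [0.4531 0.3471 0.1   ] [0.4627 0.3523 0.1   ]
C [0.4441 0.1809 0.1   ] [0.4559 0.1869 0.1   ]
plate [ 5.807e-01 -4.000e-04  5.800e-02] [0.5795 0.0013 0.058 ]
bar [ 0.6088 -0.1632  0.093 ] [ 0.6142 -0.1635  0.093 ]
disc [ 0.6125411  -0.16667653  0.061     ]
0.16888536102755827 tumbler y yaw 1.7420442152413251
[[ 0.637  0.079  0.05 ]
 [ 0.695 -0.221  0.05 ]
 [ 0.559 -0.246  0.05 ]
 [ 0.498  0.053  0.05 ]]
[np.float64(1.7627345069535014), np.float64(1.771120666529657)]
bar yaw toward pointer 2.3215604205698495 0.04427223477299548
```

```bash
for i in 1; do :; done
python3 -m creep '[[[0.4,-0.46,0,0],[0.8,-0.93,0,0],[0.8,-0.93,0,0],[0.8,-0.93,0,0]]]' 1 40
python3 -m creep '[[[0.4,-0.46,0,0],[0.8,-0.93,0,0],[0.8,-0.93,0,0],[0.8,-0.93,0,0]]]'
python3 -m creep '[[[0.4,-0.46,0,0],[0.8,-0.93,0,0],[0.8,-0.93,0,0],[0.8,-0.93,0,0]]]'
python3 -m creep '[[[0.4,-0.46,0,0],[0.8,-0.93,0,0],[0.8,-0.93,0,0],[0.8,-0.93,0,0]]]'
python3 - <<'E'
from h import *
go(.451,.185,.16)
for n in("scene","top"):
    im=cv2.cvtColor(capture(n),cv2.COLOR_RGB2BGR);c=calibration(n);V=c["view"]
    for x,y in((.614,.261),(.458,.350),(.450,.184)):
        for z,r in((.1,.02),(0,.03)):
            a=np.linspace(0,6.28,40);P=np.c_[x+r*np.cos(a),y+r*np.sin(a),z+0*a]
            q=cv2.projectPoints(P,cv2.Rodrigues(V[:3,:3])[0],V[:3,3],c["K"],c["dist"])[0]
            if n=="top": q0=q
            cv2.polylines(im,[np.int32(np.round(q*16))],True,(0,255,0) if z else (255,255,0),1,cv2.LINE_AA,4)
    cr=im[170:310,350:490] if n=="scene" else im[160:270,110:220]
    cr=cv2.resize(cr,(390,390),interpolation=cv2.INTER_CUBIC)
    out=cr if n=="scene" else np.hstack([out,cr])
cv2.imwrite("pics/ov.png",out)
E
```

```text
clock: 0.6
tool_pos: [0.2599, -0.336, 0.25]
eef_rot: [[0.931, 0.364, -0.001], [0.364, -0.931, 0.002], [0.0, -0.002, -1.0]]
wrist_force: [-0.9, -0.2, -0.0]
gripper_width: 0.0853
grasp_force: 0.0
clock: 1.1
tool_pos: [0.3222, -0.164, 0.2503]
eef_rot: [[0.931, 0.366, -0.0], [0.366, -0.931, 0.0], [0.0, -0.0, -1.0]]
wrist_force: [-0.0, -0.3, 0.3]
gripper_width: 0.0855
grasp_force: 0.0
clock: 1.6
tool_pos: [0.3848, 0.0087, 0.2503]
eef_rot: [[0.931, 0.366, 0.001], [0.366, -0.931, -0.0], [0.001, 0.0, -1.0]]
wrist_force: [-0.4, -0.6, -0.0]
gripper_width: 0.0852
grasp_force: 0.0
clock: 2.1
tool_pos: [0.4474, 0.181, 0.2498]
eef_rot: [[0.932, 0.361, 0.001], [0.361, -0.932, -0.0], [0.001, 0.0, -1.0]]
wrist_force: [-0.5, -0.8, 0.4]
gripper_width: 0.0851
grasp_force: 0.0
units [ 0.0318 -0.0166  0.5985]  pos [0.4474 0.181  0.2498] t 2.1 q6 3.0
```

View pics/ov.png

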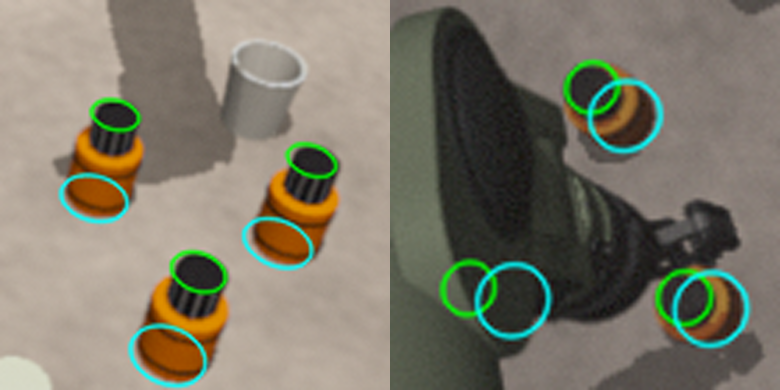

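The estimates fit both views to a few mm, with lid tops and bases on the circles. I'll turn the wrist away from its joint limit, then test barrel C.

```bash
python3 -m creep '[[[0.032,-0.017,0,-0.12],[0.032,-0.017,0,-0.24],[0.032,-0.017,0.1,-0.36],[0.032,-0.017,0.2,-0.48],[0.032,-0.017,0.3,-0.6]]]' >/dev/null
python3 -m creep '[[[0,0,0,-0.12],[0,0,0,-0.24],[0,0,0.1,-0.36],[0,0,0.2,-0.4],[0,0,0.2,-0.4]]]'
python3 - <<'E'
from h import *
go(.451,.185,.088)
im=capture("scene")[130:290,310:510];cv2.imwrite("pics/c1.png",cv2.cvtColor(cv2.resize(im,(800,640))[:600],cv2.COLOR_RGB2BGR))
E
```

```text
clock: 3.45
tool_pos: [0.448, 0.1816, 0.1745]
eef_rot: [[-0.288, 0.958, -0.002], [0.958, 0.288, -0.001], [-0.0, -0.003, -1.0]]
wrist_force: [0.1, -0.7, 0.6]
gripper_width: 0.0853
grasp_force: 0.0
units [0.0163 0.027  0.5768]  pos [0.448  0.1816 0.1745] t 3.45 q6 1.51
```

View pics/c1.png

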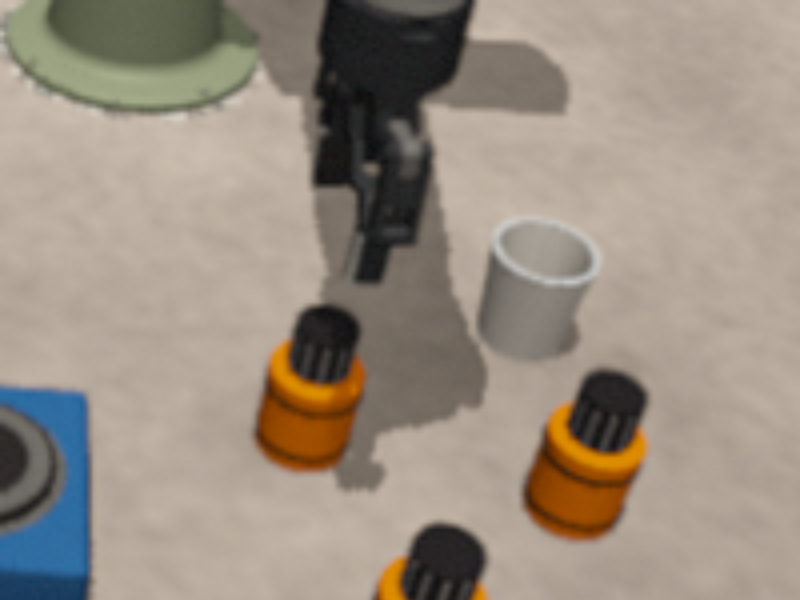

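The open fingers are above barrel C, whose lid top is at crop (327,325). Descending to grip and lift.

```bash
python3 -m creep '[[[0.016,0.027,0.2,0],[0.016,0.027,0.4,0],[0.016,0.027,0.57,0],[0.016,0.027,0.57,0]]]'
python3 -m creep '[[[0,0,0,0],[0,0,0,0],[0,0,0,0],[0,0,0,0],[0,0,0,0]]]' -1 40
python3 -m creep '[[[0,0,-0.07,0],[0,0,-0.14,0],[0,0,-0.2,0],[0,0,-0.2,0],[0,0,-0.2,0]]]'
```

```text
clock: 4.0
tool_pos: [0.4508, 0.1865, 0.089]
eef_rot: [[-0.291, 0.957, -0.003], [0.957, 0.291, -0.001], [-0.0, -0.003, -1.0]]
wrist_force: [0.5, 0.2, 0.5]
gripper_width: 0.0856
grasp_force: 0.0
clock: 4.62
tool_pos: [0.4512, 0.1874, 0.0908]
eef_rot: [[-0.293, 0.956, -0.0], [0.956, 0.293, -0.001], [-0.0, -0.0, -1.0]]
wrist_force: [-4.5, -2.1, 7.8]
gripper_width: 0.0393
grasp_force: 38.8
clock: 5.25
tool_pos: [0.4516, 0.1876, 0.1196]
eef_rot: [[-0.293, 0.956, -0.0], [0.956, 0.293, -0.0], [0.0, -0.0, -1.0]]
wrist_force: [-0.9, 0.4, -6.4]
gripper_width: 0.0395
grasp_force: 41.3
```

It weighs about 6.4 N, so barrel C is the full one (the limit for an empty is 2.5 N). Lifting higher and carrying it over.

```bash
python3 -m creep '[[[0,0,-0.15,0],[0,0,-0.3,0],[0,0,-0.45,0],[0,0,-0.6,0],[0,0,-0.6,0]]]' - 60
python3 -m creep '[[[-0.15,0.05,0,0],[-0.3,0.1,0,0],[-0.5,0.16,0,0],[-0.65,0.2,0,0],[-0.72,0.227,0,0]]]' 
python3 -m creep '[[[-0.15,0.05,0,0],[-0.3,0.1,0,0],[-0.5,0.16,0,0],[-0.65,0.2,0,0],[-0.72,0.227,0,0]]]'
python3 -m creep '[[[0,0,0,0],[0,0,0,0]]]'
python3 - <<'E'
from h import *
go(.580,.0005,.165)
o=[]
for n,sl in(("scene",np.s_[150:290,230:370]),("top",np.s_[130:270,190:330])):
    o.append(cv2.resize(capture(n)[sl],(400,400),interpolation=cv2.INTER_CUBIC))
cv2.imwrite("pics/p1.png",cv2.cvtColor(np.hstack(o),cv2.COLOR_RGB2BGR))
E
```

```text
clock: 5.88
tool_pos: [0.4528, 0.1879, 0.2108]
eef_rot: [[-0.293, 0.956, 0.003], [0.956, 0.293, 0.001], [-0.0, 0.003, -1.0]]
wrist_force: [0.3, -0.2, -6.0]
gripper_width: 0.0384
grasp_force: 64.5
clock: 6.5
tool_pos: [0.5157, 0.0934, 0.2082]
eef_rot: [[-0.291, 0.957, -0.002], [0.957, 0.291, 0.0], [0.001, -0.002, -1.0]]
wrist_force: [-0.8, 0.3, -5.1]
gripper_width: 0.0387
grasp_force: 64.3
clock: 7.12
tool_pos: [0.5809, -0.0004, 0.2096]
eef_rot: [[-0.291, 0.957, -0.0], [0.957, 0.291, 0.0], [0.0, 0.0, -1.0]]
wrist_force: [-0.1, 0.2, -6.1]
gripper_width: 0.0385
grasp_force: 64.3
clock: 7.38
tool_pos: [0.5795, 0.0018, 0.2096]
eef_rot: [[-0.293, 0.956, -0.001], [0.956, 0.293, 0.001], [0.001, -0.001, -1.0]]
wrist_force: [0.3, 0.7, -6.0]
gripper_width: 0.0387
grasp_force: 64.3
units [-0.0094  0.0012  0.2975]  pos [0.5795 0.0018 0.2096] t 7.375 q6 1.15
```

View pics/p1.png

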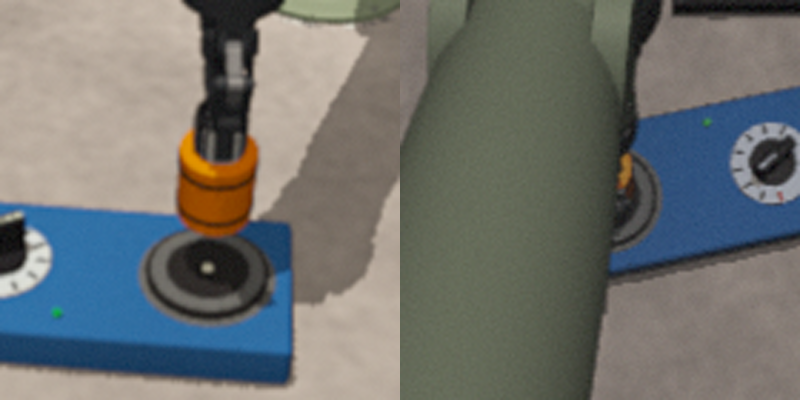

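The scene crop shows the barrel hanging over the plate. Its base spans columns 178–251 with its lowest row near 236, and the plate's centre is at (208,268). I'll compare the projected barrel model to get its offset from the TCP.

Run:
```python
from h import *
c=calibration("scene");V=c["view"]
def ext(x,y,z,r):
    a=np.linspace(0,6.28,200);P=np.c_[x+r*np.cos(a),y+r*np.sin(a),z+0*a]
    q=cv2.projectPoints(P,cv2.Rodrigues(V[:3,:3])[0],V[:3,3],c["K"],c["dist"])[0][:,0]
    q=(q-[230,150])*400/140
    return q[:,0].min().round(1),q[:,0].max().round(1),q[:,1].min().round(1),q[:,1].max().round(1)
for dy in(-.004,0,.004): print(dy,ext(.5795,.0018+dy,.119,.03),ext(.5795,.0018+dy,.184,.03))
print("plate",ext(.580,.0005,.058,.05))
```

```text
-0.004 (np.float64(169.1), np.float64(246.7), np.float64(185.3), np.float64(237.8)) (np.float64(172.3), np.float64(253.6), np.float64(120.7), np.float64(172.4))
0 (np.float64(174.1), np.float64(251.8), np.float64(186.3), np.float64(238.9)) (np.float64(177.5), np.float64(258.9), np.float64(121.7), np.float64(173.5))
0.004 (np.float64(179.1), np.float64(256.8), np.float64(187.3), np.float64(240.0)) (np.float64(182.8), np.float64(264.2), np.float64(122.7), np.float64(174.6))
plate (np.float64(144.5), np.float64(268.7), np.float64(225.4), np.float64(313.8))
```

The barrel is centred on the TCP, and the plate matches (0.580, 0.0005). Lowering it gently.

```bash
python3 -m creep '[[[-0.009,0,0.12,0],[-0.009,0,0.24,0],[-0.009,0,0.32,0],[-0.009,0,0.36,0],[-0.009,0,0.36,0]]]'
python3 -m creep '[[[0,0,0.01,0],[0,0,0.02,0],[0,0,0.03,0],[0,0,0.04,0],[0,0,0.04,0]]]'
python3 -m creep '[[[0,0,0.008,0],[0,0,0.016,0],[0,0,0.024,0],[0,0,0.024,0]]]'
```

```text
clock: 8.1
tool_pos: [0.5803, -0.0001, 0.1557]
eef_rot: [[-0.293, 0.956, -0.0], [0.956, 0.293, 0.0], [0.0, -0.0, -1.0]]
wrist_force: [-0.4, -0.2, -6.6]
gripper_width: 0.0386
grasp_force: 64.5
clock: 8.72
tool_pos: [0.5804, -0.0003, 0.1496]
eef_rot: [[-0.293, 0.956, -0.0], [0.956, 0.293, 0.0], [0.0, -0.0, -1.0]]
wrist_force: [-0.6, -0.3, -6.2]
gripper_width: 0.0388
grasp_force: 64.3
clock: 9.22
tool_pos: [0.5806, -0.0003, 0.1463]
eef_rot: [[-0.293, 0.956, 0.0], [0.956, 0.293, -0.0], [-0.0, 0.0, -1.0]]
wrist_force: [-0.5, -0.4, -3.7]
gripper_width: 0.0386
grasp_force: 64.5
```

```bash
python3 -m creep '[[[0,0,0.006,0],[0,0,0.012,0],[0,0,0.018,0],[0,0,0.018,0]]]'
python3 -m creep '[[[0,0,0.004,0],[0,0,0.007,0],[0,0,0.007,0],[0,0,0.007,0]]]'
```

```text
clock: 9.72
tool_pos: [0.5806, -0.0004, 0.1439]
eef_rot: [[-0.293, 0.956, 0.0], [0.956, 0.293, -0.0], [-0.0, 0.0, -1.0]]
wrist_force: [-1.0, -0.4, 0.8]
gripper_width: 0.0384
grasp_force: 65.0
clock: 10.22
tool_pos: [0.5807, -0.0005, 0.1435]
eef_rot: [[-0.293, 0.956, 0.001], [0.956, 0.293, -0.001], [-0.001, 0.001, -1.0]]
wrist_force: [-4.6, -1.4, 7.6]
gripper_width: 0.0386
grasp_force: 65.6
```

It's down on the stop. Easing off, releasing, and rising.

```bash
python3 -m creep '[[[0,0,-0.006,0],[0,0,-0.006,0]]]'
python3 -m creep '[[[0,0,0,0],[0,0,0,0],[0,0,0,0],[0,0,0,0],[0,0,0,0]]]' 1
python3 -m creep '[[[0,0,-0.1,0],[0,0,-0.25,0],[0,0,-0.45,0],[0,0,-0.7,0],[0,0,-0.7,0]]]'
python3 - <<'E'
from h import *
go(.613,-.1665,.25,2.32)
E
```

```text
clock: 10.48
tool_pos: [0.5806, -0.0004, 0.1437]
eef_rot: [[-0.293, 0.956, 0.001], [0.956, 0.293, -0.0], [-0.0, 0.0, -1.0]]
wrist_force: [-2.3, -1.1, 3.9]
gripper_width: 0.0385
grasp_force: 65.2
clock: 11.1
tool_pos: [0.5806, -0.0003, 0.1433]
eef_rot: [[-0.293, 0.956, 0.0], [0.956, 0.293, 0.0], [0.0, 0.0, -1.0]]
wrist_force: [-0.2, 0.1, -0.1]
gripper_width: 0.0853
grasp_force: 0.0
clock: 11.72
tool_pos: [0.5827, -0.0005, 0.2528]
eef_rot: [[-0.293, 0.956, 0.007], [0.956, 0.293, -0.001], [-0.003, 0.007, -1.0]]
wrist_force: [0.5, -0.2, -0.5]
gripper_width: 0.0853
grasp_force: 0.0
units [-1.1169 -0.131   0.0212] spin -0.3014 (half-turn alt 1.7929) pos [ 5.827e-01 -5.000e-04  2.528e-01] t 11.725 q6 1.15
```

```bash
python3 -m creep '[[[-0.3,-0.04,0,-0.1],[-0.6,-0.07,0,-0.2],[-0.8,-0.09,0,-0.29],[-0.8,-0.09,0,-0.29]]]' >/dev/null
python3 - <<'E'
from h import *
go(.613,-.1665,.13,2.30)
E
```

```text
units [-0.2729 -0.1499  0.785 ] spin -0.0005 (half-turn alt 2.0939) pos [ 0.6026 -0.121   0.2478] t 12.225 q6 0.52
```

```bash
python3 -m creep '[[[-0.27,-0.15,0.1,0],[-0.27,-0.15,0.4,0],[-0.27,-0.15,0.6,0],[-0.27,-0.15,0.78,0],[-0.27,-0.15,0.78,0]]]'
python3 - <<'E'
from h import *
go(.613,-.1665,.083,2.30)
o=[]
for n,sl in(("scene",np.s_[170:310,190:330]),("top",np.s_[130:250,230:350])):
    o.append(cv2.resize(capture(n)[sl],(400,400),interpolation=cv2.INTER_CUBIC))
cv2.imwrite("pics/d1.png",cv2.cvtColor(np.hstack(o),cv2.COLOR_RGB2BGR))
E
```

```text
clock: 12.85
tool_pos: [0.611, -0.1623, 0.129]
eef_rot: [[-0.668, 0.744, -0.005], [0.744, 0.668, 0.002], [0.005, -0.002, -1.0]]
wrist_force: [-0.1, -1.0, 0.2]
gripper_width: 0.0855
grasp_force: 0.0
units [-0.0315 -0.0079  0.3064] spin 0.0019 (half-turn alt -2.0925) pos [ 0.611  -0.1623  0.129 ] t 12.85 q6 0.46
```

View pics/d1.png

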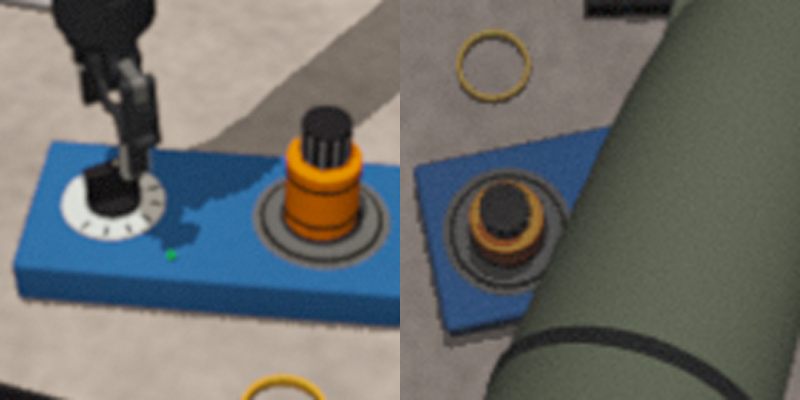

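The barrel stands upright and central on the plate, and the gripper is over the dial. Descending to grip the bar.

```bash
python3 -m creep '[[[-0.03,-0.008,0.1,0],[-0.03,-0.008,0.2,0],[-0.03,-0.008,0.29,0],[-0.03,-0.008,0.29,0]]]' 
python3 -m creep '[[[0,0,0,0],[0,0,0,0],[0,0,0,0],[0,0,0,0],[0,0,0,0]]]' -1 40
python3 -m creep '[[[0,0,0,0],[0,0,0,0]]]' - 80
python3 -c "
from h import *
o=get_obs();print(o['torque'],np.arctan2(o['eef_rot'][1,0],o['eef_rot'][0,0]),o['joints'][5])"
```

```text
clock: 13.45
tool_pos: [0.6139, -0.1678, 0.086]
eef_rot: [[-0.668, 0.744, -0.003], [0.744, 0.668, 0.001], [0.003, -0.001, -1.0]]
wrist_force: [-0.4, -1.1, 0.9]
gripper_width: 0.0854
grasp_force: 0.0
clock: 14.08
tool_pos: [0.6144, -0.1693, 0.0885]
eef_rot: [[-0.668, 0.744, -0.001], [0.744, 0.668, -0.002], [-0.001, -0.003, -1.0]]
wrist_force: [-4.7, -2.9, 4.2]
gripper_width: 0.0135
grasp_force: 42.8
clock: 14.32
tool_pos: [0.6144, -0.1693, 0.0886]
eef_rot: [[-0.668, 0.744, -0.001], [0.744, 0.668, -0.002], [-0.001, -0.002, -1.0]]
wrist_force: [-3.9, -2.5, 5.2]
gripper_width: 0.0125
grasp_force: 80.8
[-0.57797337  0.82353898 -0.07613033] 2.3018088897510953 0.45627044451395143
```

```bash
cat > t.py <<'E'
from h import *
o=get_obs();print("Tz",o['torque'][2].round(3),"F",o["wrist_force"].round(1),"head",np.arctan2(o['eef_rot'][1,0],o['eef_rot'][0,0]).round(3),"q6",o['joints'][5].round(3),"w",o["gripper_width"].round(4),"t",o["clock"])
E
python3 -m creep '[[[0,0,0,-0.08],[0,0,0,-0.16],[0,0,0,-0.24],[0,0,0,-0.32],[0,0,0,-0.35]]]' >/dev/null; python3 t.py
python3 -m creep '[[[0,0,0,-0.08],[0,0,0,-0.16],[0,0,0,-0.22],[0,0,0,-0.27],[0,0,0,-0.27]]]' ; python3 t.py
```

```text
clock: 15.58
tool_pos: [0.6154, -0.1665, 0.0885]
eef_rot: [[-0.996, -0.093, 0.001], [-0.093, 0.996, 0.003], [-0.001, 0.003, -1.0]]
wrist_force: [-0.9, 4.4, 5.0]
gripper_width: 0.0126
grasp_force: 80.8Traceback (most recent call last):
  File "t.py", line 2, in <module>
    o=get_obs();print("Tz",o['torque'][2].round(3),"F",o["wrist_force"].round(1),"head",np.arctan2(o['eef_rot'][1,0],o['eef_rot'][0,0]).round(3),"q6",o['joints'][5].round(3),"w",o["gripper_width"].round(4),"t",o["clock"])
                                                                                                                                                                                  ^^^^^^^^^^^^^^^^^^^^^^^^
AttributeError: 'float' object has no attribute 'round'
Traceback (most recent call last):
  File "t.py", line 2, in <module>
    o=get_obs();print("Tz",o['torque'][2].round(3),"F",o["wrist_force"].round(1),"head",np.arctan2(o['eef_rot'][1,0],o['eef_rot'][0,0]).round(3),"q6",o['joints'][5].round(3),"w",o["gripper_width"].round(4),"t",o["clock"])
                                                                                                                                                                                  ^^^^^^^^^^^^^^^^^^^^^^^^
AttributeError: 'float' object has no attribute 'round'
```

```bash
sed -i 's/o\["gripper_width"\].round(4)/o["gripper_width"]/' t.py; python3 t.py
python3 -m creep '[[[0,0,0,-0.02],[0,0,0,-0.04],[0,0,0,-0.06],[0,0,0,-0.06]]]' >/dev/null; python3 t.py
python3 -m creep '[[[0,0,0,-0.01],[0,0,0,-0.02],[0,0,0,-0.03],[0,0,0,-0.03]]]' >/dev/null; python3 t.py
```

```text
Tz 0.193 F [-0.9  4.4  5. ] head -3.049 q6 -0.474 w 0.012594997614411461 t 15.575
Tz 0.068 F [-1.8  4.8  5.5] head -2.959 q6 -0.564 w 0.012095695514432531 t 16.075
Tz -0.957 F [-1.2  6.5  8. ] head -2.917 q6 -0.606 w 0.012582015635132964 t 16.575
```

It met the stop: the torque rose to 0.96 N m, far above the 0.25 detent, at heading ≈ -2.95, which matches the tumbler's -x side. Next I turn up five clicks, 2.618 rad clockwise, to heading ≈ 0.715.

```bash
for k in 1; do :; done
python3 -m creep '[[[0,0,0,0.08],[0,0,0,0.16],[0,0,0,0.24],[0,0,0,0.32],[0,0,0,0.4]]]' >/dev/null; python3 t.py
python3 -m creep '[[[0,0,0,0.08],[0,0,0,0.16],[0,0,0,0.24],[0,0,0,0.32],[0,0,0,0.4]]]' >/dev/null; python3 t.py
python3 -m creep '[[[0,0,0,0.08],[0,0,0,0.16],[0,0,0,0.24],[0,0,0,0.32],[0,0,0,0.4]]]' >/dev/null; python3 t.py
python3 -m creep '[[[0,0,0,0.08],[0,0,0,0.16],[0,0,0,0.24],[0,0,0,0.32],[0,0,0,0.4]]]' >/dev/null; python3 t.py
```

```text
Tz 0.75 F [-2.1 -0.6  5.8] head 2.765 q6 -0.005 w 0.012767735820437078 t 17.2
Tz 0.107 F [-6.3 -4.1  7.3] head 2.164 q6 0.594 w 0.012027413492178424 t 17.825
Tz 0.103 F [-12.   -5.9  13.3] head 1.562 q6 1.195 w 0.012187014525336411 t 18.45
Tz 0.032 F [-18.2  -2.6  18.9] head 0.962 q6 1.795 w 0.012586747556308462 t 19.075
```

```bash
python3 -m creep '[[[0,0,0,0.06],[0,0,0,0.12],[0,0,0,0.165],[0,0,0,0.165]]]' >/dev/null; python3 t.py; python3 -c "from h import *;print(get_obs()['tool_pos'])"
```

```text
Tz 0.011 F [-17.6  -1.6  16.6] head 0.718 q6 2.039 w 0.01253116530950479 t 19.575
[ 0.60972448 -0.16918962  0.08847366]
```

```bash
python3 -m creep '[[[-0.01,-0.01,-0.006,0],[-0.02,-0.018,-0.01,0],[-0.02,-0.018,-0.01,0]]]' >/dev/null; python3 t.py
python3 -m creep '[[[0,0,0,0],[0,0,0,0],[0,0,0,0],[0,0,0,0],[0,0,0,0]]]' 1
python3 -m creep '[[[0,0,-0.15,0],[0,0,-0.4,0],[0,0,-0.7,0],[0,0,-1,0],[0,0,-1,0]]]' 
python3 -m creep '[[[-0.5,0,-0.1,0],[-1,0,-0.3,0],[-1,0,-0.3,0],[-1,0,-0.3,0]]]' 
python3 -m creep '[[[-0.5,0.4,0,0],[-0.7,0.8,0,0],[-0.7,0.8,0,0],[-0.7,0.8,0,0]]]'
python3 - <<'E'
from h import *
o=[]
for n,sl in(("scene",np.s_[190:330,180:320]),("top",np.s_[130:250,230:350])):
    o.append(cv2.resize(capture(n)[sl],(400,400),interpolation=cv2.INTER_CUBIC))
cv2.imwrite("pics/d2.png",cv2.cvtColor(np.hstack(o),cv2.COLOR_RGB2BGR))
E
```

```text
Tz 0.048 F [-5.3 -4.  -0.4] head 0.719 q6 2.036 w 0.012377670737468153 t 19.95
clock: 20.58
tool_pos: [0.6113, -0.1682, 0.0894]
eef_rot: [[0.752, 0.66, 0.0], [0.66, -0.752, 0.0], [0.0, 0.0, -1.0]]
wrist_force: [-0.5, -0.1, -0.8]
gripper_width: 0.0853
grasp_force: 0.0
clock: 21.2
tool_pos: [0.6135, -0.1691, 0.2439]
eef_rot: [[0.752, 0.66, 0.008], [0.66, -0.752, -0.003], [0.004, 0.007, -1.0]]
wrist_force: [-0.3, 0.7, -1.2]
gripper_width: 0.0854
grasp_force: 0.0
clock: 21.7
tool_pos: [0.4971, -0.2686, 0.2844]
eef_rot: [[0.754, 0.657, 0.0], [0.657, -0.754, -0.0], [0.0, 0.0, -1.0]]
wrist_force: [0.5, 0.1, -0.9]
gripper_width: 0.0853
grasp_force: 0.0
clock: 22.2
tool_pos: [0.4988, -0.4281, 0.2816]
eef_rot: [[0.753, 0.658, -0.001], [0.658, -0.753, 0.002], [0.0, -0.002, -1.0]]
wrist_force: [-0.0, -0.3, -0.1]
gripper_width: 0.0857
grasp_force: 0.0
```

View pics/d2.png

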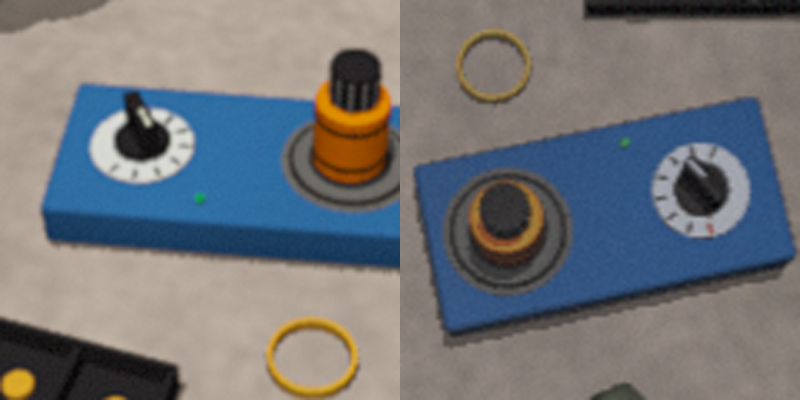

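The white pointer runs from about (707,178) to (687,158) in the top crop, a heading of about 0.75 against 0.715 for click 5. Neighbouring clicks would be 0.52 away. The barrel stands central on the plate and nothing else was touched.

```bash
python3 -c "
from station import *
print(job_done())"
```

```text
the job is handed in; nothing more can be done
None
```

I handed the job in with the full barrel (about 6.4 N lifted) upright in the middle of the drive plate, and the dial wound back to its off stop, then turned up five clicks and released; the first barrel I lifted was the full one, so I never lifted or touched the two empties.

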